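Seat a tenoned rail in the tenon gauge and hold it for the reading

ROBOT

A 6-joint arm with a two-finger parallel gripper is mounted at the origin on a cart in front of the work surface, level with it; the furniture and walls round the work are solid. World frame = base frame: x ahead of the robot, y to its left, z up, the work surface at z = 0. Lengths are in mm, angles in rad, forces in N, time in s.
With the tool pointing down it reaches from about 350 to 800 mm from the base axis. Payload 7.3 kg.
Tool frame: the origin (TCP) lies at the very end of the fingers, on their centre line; the grasp point (between the pads) lies 19 mm behind it (bot.tcp_to_grasp is the distance from the TCP to the grasp point, in mm); z points along the fingers, y is the line along which they close (so a half turn about z gives the same grasp; the last joint's range is limited). The gripper opens to 85 mm and grips with 20 to 120 N. Pads are 22 mm wide; open, the fingers measure 114 mm over their backs; the gripper's body (76 mm by 85 mm) begins 54 mm behind the grasp point. The pads swing forward as they close: fully open they stand 13 mm farther back than shut.
Start: joints at [1.043, 0.342, 1.524, -0, 1.275, -0.146], TCP at [195.598, 487.223, 231.322] pointing down, gripper open.
Joint ranges: [-2.53, 2.53], [-0.77, 2.02], [0.04, 2.7], [-1, 4.14], [0.28, 2.66], [-3.11, 3.11]. Speed limits (rad/s): [2.57, 2.57, 3.14, 3.14, 3.14, 3.14].

INTERFACE

Orientations are given as a unit quaternion [w, x, y, z].
In Python, from bench import bot gives the robot as it stands.
- The arm moves only by the tool jog_arm, never from a script. Its argument "targets" is a list of rows, each a list of 7 numbers: the shift along the tool's x, y, z in mm, then the turn, a rotation vector about the tool's x, y, z in degrees, then the closure, from 0 (fully open) to 1 (shut). In form: [[x, y, z, rx, ry, rz, gripper], ...]. A call has exactly 5 rows; each row shifts and turns the commanded pose from where the row before left it, along the tool's axes as they then stand; what a row does not reach is not made up. A row lasts 1/10 s, in which the tool goes at most 50 mm and 8.59 degrees, less where a joint would pass 70% of its speed; a pose out of reach is approached as far as the arm can. A call is refused whole if a number of a shift passes 50 or a number of a turn 8.59, either way. A call with a gripper value outside its range is refused whole. The fingers move at their own pace and stop on an object; "squeeze" is the grip in N (left out, the last holds). Time passes only in rows, so rows that do not move let the fingers close, or fill a call up. It gives the time, the measured TCP pose, the force, the opening and the grip force at its end, in the units of the state.
- bot.get_obs(): the state, without advancing time (a new reading comes with each control period).
- bot.read_camera(name): name is "scene" or "top" or "wrist"; returns a dict with "image" (480x640x3 uint8, red, green, blue), "intrinsics" (3x3 intrinsics, pixels), "pose" (4x4, takes a point from camera to world coordinates). Camera axes: x right, y down, z forward; pixel columns grow to the right and rows downward; lengths in mm; the calibration is good to about 2 mm. A picture is of the moment at which its call begins. There is no depth.
- bot.finish_job(): hands the job in; it is judged then, once.
The state is a dict: "clock": time; "joints": joint angles; "qd": joint speeds; "joint_efforts": joint torques, N m; "tool_pos": TCP position; "ee_rot": TCP orientation; "ft_force": force on the tool from outside, world axes, zero at the start; "torque": the same for the moment, N m; "grip_width": finger opening in mm; "gripper_force": force on a finger pad.
Only numpy, scipy, OpenCV 4.12 (cv2) and the standard library are available. Lean on these libraries where they do the work, as an engineer would, in place of code of your own. Each camera call takes 0.05 s, during which the arm holds its last target. There are 200 camera calls.

TASK

The zero-setting arm of the tenon gauge has been left across the channel: swing it by its knob all the way back to its rest. Then pick up the wooden rail with the tenon (not the plain block), lay it in the channel with the tenon toward the dial gauge, and push it along against the sprung plunger until its shoulders are hard against the steel stop. Finish while still holding it pressed home there, firmly but without forcing it, so that the dial can be read; leave the other things on the bench where they are.

Things in the scene. Friction and masses are not known exactly. Their poses are not given: they have to be found in the camera images.
- gauge: Tenon gauge, fixed: grey base 12 mm thick, x = -136 to 156, y = -50 to 50 mm of this frame, with an ear to y = 140 at x = -58 to 42 mm. Origin: on the bench below the channel's centre line; x runs along the channel toward the dial gauge (the pushing direction), z up. Dial 60 mm across, face up, centred at x = 121, top z = 55 mm; its post reaches z = 62 mm at x = 62 to 84 mm. Place and yaw vary
- channel (a point): Middle of the channel's bed (x = -66, y = 0, z = 20 mm of the gauge). The flat steel bed, on which the wood slides easily (friction about 0.2), runs from x = -130 to 48 mm; two aluminium fences, x = -125 to -7 mm, stand 45 mm apart (y = +-22.5 mm), tops at z = 33 mm with bevelled inner edges, outer faces at y = +-35 mm
- stop: The hard stop, fixed on the gauge (same origin and axes as gauge): two steel blocks, front faces at x = 30 mm, y = 10 to 31 mm on either side, tops at z = 55 mm, with a 20 mm wide throat open at the top between them for the tenon
- stop_face (a point): Point in the plane of the stop's front faces, in the middle of the throat, 40 mm above the bench (x = 30, y = 0, z = 40 mm of the gauge)
- plunger_tip (a point): Centre of the flat round contact face (14 mm across) of the dial gauge's sprung plunger, in the throat, on the channel's centre line 40 mm above the bench; at rest it stands 10 mm behind the stop's front faces
- plunger (a joint): How far the plunger is pushed in, m: 0 at rest, 0.014 at the end of its travel. The rail's 20 mm tenon meets it when the shoulders are still 10 mm short of the stop, so it reads 0.010 with the rail fully home. Its spring pushes back with 3.2 N at rest and 7.2 N there, enough to push an unheld rail back out
- setting_arm (a joint): Angle of the zero-setting arm, rad: 0 when its master pin just meets the plunger (arm square across the channel), grows as its knob end swings clockwise seen from above, toward the channel's open end and then out over the gauge's left side, up to 2.2 at its rubber-capped rest post. About 1 N at the knob turns it; it stays where it is left
- setting_knob (a point): Point on the axis of the arm's upright black knob (18 mm across, from 56 to 86 mm above the bench), 76 mm above the bench, 80 mm from the hinge axis; the knob stands on the arm's steel collar (26 mm across, top at 53 mm)
- setting_hinge (a point): Point on the arm's upright hinge axis at the height of setting_knob (x = 8, y = 80, z = 76 mm of the gauge)
- rail: Loose wooden rail, 100 to 170 g: square body 110 x 40 x 40 mm along its x, with a tenon 14 mm wide (y), 30 mm high (z) and 20 mm long at its +x end, leaving 13 mm shoulders on either side. Origin under the middle of the 110 mm body, z up
- rail_shoulder (a point): Centre of the rail's shoulder plane: 55 mm ahead of the rail's origin along its x, 20 mm above its underside
- plain_offcut: Plain wooden block 44 x 90 x 44 mm without a tenon, long side along its y, lying near; leave it (origin at the centre of its underside)
- try_square: Try square 93 x 153 x 17 mm; leave it
- calipers: Digital calipers 239 x 72 x 11 mm; leave them
Things that resemble listed ones, but are neither listed nor needed, are in the scene too. What is shaped like the rail but blue or red is not meant.

How it is judged (in metres and radians):
On the way:
1. the setting arm is swung back to its rest (past 2.0 rad) while the plunger is still free (value of joint setting_arm above 2 rad and value of joint plunger below 0.001 m), for 0.2 s.
At the end, for the whole second after the job is handed in: Setting arm past 2.0 rad; rail flat in the channel, tenon first, straight within 0.04 rad, its shoulders within 1.5 mm of the stop and pressing on it with 1.5 to 40 N, the plunger pushed in over 8.5 mm by the rail, and the robot still holding it there at rest (value of joint setting_arm above 2 rad and x of rail_shoulder in the frame of gauge between 0.0285 and 0.032 m and y of rail_shoulder in the frame of gauge between -0.004 and 0.004 m and z of rail_shoulder in the frame of gauge between 0.037 and 0.043 m and angle between the x axis of rail and the x axis of gauge, either way round below 0.04 rad and value of joint plunger above 0.0085 m and contact force between rail and plunger above 3 N and contact force between rail and stop between 1.5 and 40 N and (contact force between rail and the fingers above 2 N or contact force between rail and the arm above 2 N) and linear speed of rail below 0.01 m/s); the arm keeps its last pose, push and grip.
It fails at once if the rail is rammed against the stop or the plunger (over 60 N) (contact force between rail and stop above 60 N or contact force between rail and plunger above 60 N).
It fails at once if the plain block, the try square or the calipers are moved more than 30 mm (distance of any of plain_offcut, try_square, calipers from where it was at the start of the episode above 0.03 m).
It also fails if it takes over 72 s, if anything falls off the work surface, if the arm or the gripper's body presses on something with over 40 N, if the wrist force passes 120 N, or if a joint passes its speed limit or range.

## Working session

There is one attempt and no reset: what is moved stays moved. The work goes in short steps, Python scripts to look and compute and a tool call to move; the robot and the scene stay as the last step left them, time stands still between calls to the robot, and variables do not carry over. Pictures are saved under pics/ and viewed, at most 10 in all, crops included, and the job is handed in when it is done.

Besides the shell and the picture viewer there is one more tool, called after ">>>" by a JSON object that holds its "op" and its "data". jog_arm: Moves the arm, as the interface text tells. Its arguments: {"type":"object","properties":{"targets":{"type":"array"},"squeeze":{"type":"number"}},"required":["targets"]}

```bash
mkdir -p pics
cat > h.py <<'E'
import numpy as np, cv2
from bench import bot
from scipy.spatial.transform import Rotation as R
def cam(n,save=None):
    c=bot.read_camera(n)
    if save: cv2.imwrite(save,c["image"][:,:,::-1])
    return c
def ray(c,u,v):
    K=np.array(c["intrinsics"]);T=np.array(c["pose"])
    d=T[:3,:3]@np.linalg.solve(K,[u,v,1.]);return T[:3,3],d/np.linalg.norm(d)
def onz(c,u,v,z):
    o,d=ray(c,u,v);return o+d*(z-o[2])/d[2]
def proj(c,p):
    T=np.array(c["pose"]);q=np.array(c["intrinsics"])@(T[:3,:3].T@(np.array(p)-T[:3,3]));return q[:2]/q[2]
def tri(rays):
    A=0;b=0
    for o,d in rays:
        M=np.eye(3)-np.outer(d,d);A=A+M;b=b+M@o
    return np.linalg.solve(A,b)
def toolR():
    w,x,y,z=bot.get_obs()["ee_rot"];return R.from_quat([x,y,z,w])
E
python3 - <<'E'
from h import *
import pickle
for n in("top","scene"):
    c=cam(n,f"pics/{n}0.png");pickle.dump(c,open(n+"0.pkl","wb"));print(n,np.round(c["pose"],3).tolist(),np.round(c["intrinsics"],1).tolist())
o=bot.get_obs();print(o)
E
```

```text
top [[0.001, -0.995, 0.1, 443.532], [-1.0, -0.002, -0.008, 149.079], [0.008, -0.1, -0.995, 1735.922], [0.0, 0.0, 0.0, 1.0]] [[545.0, 0.0, 318.9], [0.0, 545.0, 238.2], [0.0, 0.0, 1.0]]
scene [[0.464, -0.613, 0.639, -480.203], [-0.886, -0.319, 0.337, -409.966], [-0.003, -0.723, -0.691, 1249.518], [0.0, 0.0, 0.0, 1.0]] [[525.6, 0.0, 328.2], [0.0, 525.6, 233.7], [0.0, 0.0, 1.0]]
{'clock': 0.1, 'joints': array([ 1.04299381e+00,  3.42656716e-01,  1.52490482e+00, -2.09465167e-05,
        1.27539407e+00, -1.46015139e-01]), 'qd': array([ 0.00048712, -0.00053811, -0.00021667,  0.00124499, -0.00035215,
       -0.00059126]), 'joint_efforts': array([ 1.29296412e-03, -4.34445798e+01, -2.46491343e+01, -1.67815647e-04,
        4.52251043e-03, -1.13774274e-05]), 'tool_pos': array([195.419577  , 486.89874448, 230.69936643]), 'ee_rot': array([-2.15822678e-04,  1.89733383e-01,  9.81835413e-01, -6.46477436e-04]), 'ft_force': array([ 0.16060196,  0.37911983, -0.29418257]), 'torque': array([ 0.00383366,  0.00104583, -0.02822273]), 'gripper_force': 0.0, 'grip_width': 85.08758864621376}
```

View pics/top0.png

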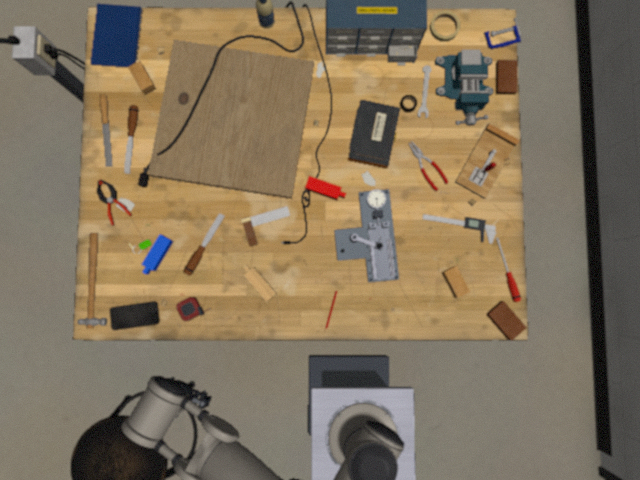

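View pics/scene0.png

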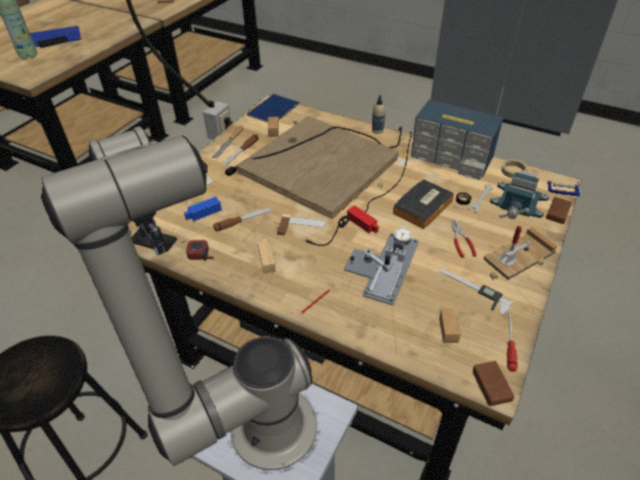

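Run:
```python
from h import *
import pickle
t=pickle.load(open("top0.pkl","rb"));s=pickle.load(open("scene0.pkl","rb"))
a=t["image"][180:300,235:415];a=cv2.resize(a,None,fx=4,fy=4,interpolation=3)[:, :, ::-1]
b=s["image"][225:315,250:425];b=cv2.resize(b,None,fx=4.11,fy=4,interpolation=3)[:,:,::-1]
b=b[:, :720]
cv2.imwrite("pics/crop0.png",cv2.resize(np.vstack([a,b[:, :720] if b.shape[1]>=720 else np.pad(b,((0,0),(0,720-b.shape[1]),(0,0)))]),(600,600)) )
for n,p,z in [("railc",(260,282),40),("tenon",(247,269),35),("block",(455,281),40),("dial",(377,199),55),("knob",(379,243),76),("hinge",(354,240),60),("base near",(384,280),12)]:
    print(n,np.round(onz(t,*p,z)))
c=cam("wrist","pics/w0.png")
print(np.round(c["pose"],3).tolist(),np.round(c["intrinsics"],1).tolist())
```

```text
railc [478. 319.  40.]
tenon [518. 360.  35.]
block [ 481. -287.   40.]
dial [736. -45.  55.]
knob [596. -47.  76.]
hinge [607.  28.  60.]
base near [485. -70.  12.]
[[0.372, 0.895, 0.246, 132.09], [0.928, -0.358, -0.1, 511.485], [-0.002, 0.266, -0.964, 372.168], [0.0, 0.0, 0.0, 1.0]] [[347.2, 0.0, 318.9], [0.0, 347.2, 234.9], [0.0, 0.0, 1.0]]
```

View pics/crop0.png

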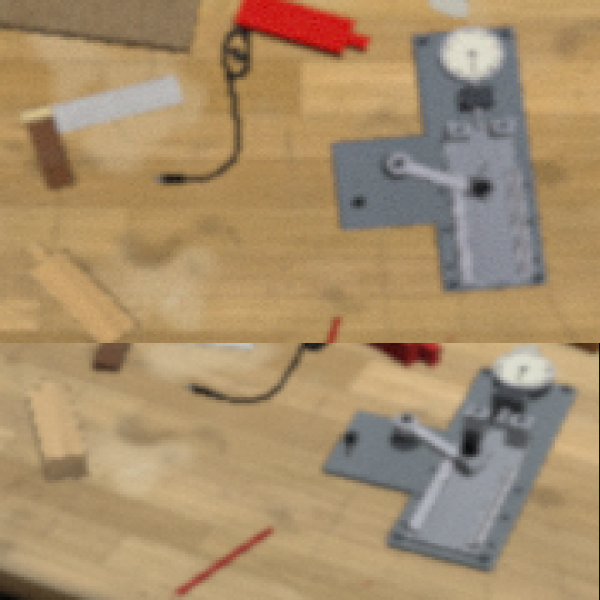

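The rail is the natural-wood piece with a tenon at top px (260,282), tenon at its upper-left end (247,269). Look-alikes:
- Plain block: (455,281).
- Blue piece: (157,253).
- Red piece: (325,188).
- Brown blocks: (506,320) and (507,77).
- Small wood block: (142,78).

The close crop shows a tenon only on (260,282) among the natural-wood pieces. In the same crop the arm lies across the channel, from the hinge (354,240) to the knob (379,243), and the rest post is on the ear. I'll move to look with the wrist camera.

>>> {"op": "jog_arm", "data": {"targets": [[-40,-18,0,0,0,0,0],[-40,-18,0,0,0,0,0],[-40,-18,0,0,0,0,0],[-40,-18,0,0,0,0,0],[-40,-18,0,0,0,0,0]]}}

```text
clock: 0.65
tool_pos: [348.5, 327.8, 231.2]
ee_rot: [-0.0, 0.19, 0.982, -0.0]
ft_force: [0.4, 0.8, 0.3]
grip_width: 85.2
gripper_force: 0.0
```

>>> {"op": "jog_arm", "data": {"targets": [[-40,-18,0,0,0,0,0],[-40,-18,0,0,0,0,0],[-40,-18,0,0,0,0,0],[-40,-18,0,0,0,0,0],[-40,-18,0,0,0,0,0]]}}

```text
clock: 1.15
tool_pos: [500.6, 169.6, 231.1]
ee_rot: [-0.0, 0.19, 0.982, 0.0]
ft_force: [1.0, 1.4, 0.2]
grip_width: 85.5
gripper_force: 0.0
```

>>> {"op": "jog_arm", "data": {"targets": [[0,0,0,0,0,8.5,0],[0,0,0,0,0,8.5,0],[0,0,0,0,0,8.5,0],[0,0,0,0,0,8.5,0],[0,0,0,0,0,8.5,0]]}}

```text
clock: 1.65
tool_pos: [499.6, 171.0, 231.0]
ee_rot: [-0.0, 0.535, 0.845, -0.0]
ft_force: [0.3, -0.4, 0.7]
grip_width: 85.1
gripper_force: 0.0
```

>>> {"op": "jog_arm", "data": {"targets": [[0,0,0,0,0,8.5,0],[0,0,0,0,0,8.5,0],[0,0,0,0,0,8.5,0],[0,0,0,0,0,0,0],[0,0,0,0,0,0,0]]}}

```text
clock: 2.15
tool_pos: [499.6, 171.1, 231.1]
ee_rot: [-0.0, 0.705, 0.709, -0.0]
ft_force: [-0.1, -0.6, 0.3]
grip_width: 85.7
gripper_force: 0.0
```

Run:
```python
from h import *
import pickle
c=cam("wrist","pics/w1.png");pickle.dump(c,open("w1.pkl","wb"))
o=bot.get_obs();print(o["clock"],o["tool_pos"],o["joints"]);print(np.round(toolR().as_matrix(),3))
```

```text
2.2 [499.63781243 171.13707603 231.1657654 ] [1.84787837e-01 3.48040681e-01 1.51554828e+00 7.01738020e-05
 1.27829249e+00 1.78974939e-01]
[[-0.006  1.    -0.   ]
 [ 1.     0.006  0.   ]
 [ 0.    -0.    -1.   ]]
```

View pics/w1.png

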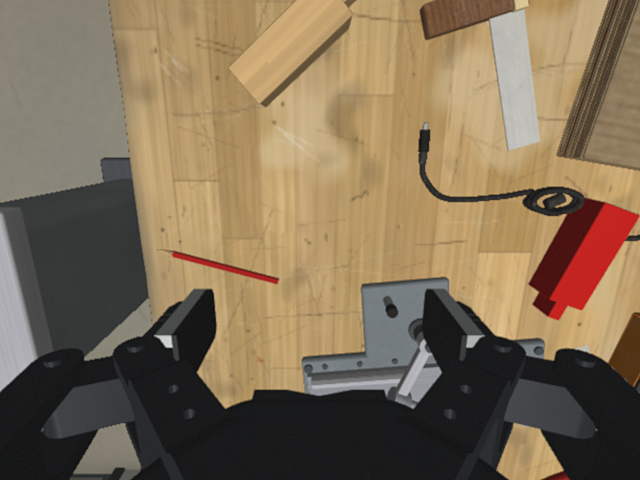

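The picture shows the rail at the top (290,50), and the gauge partly hidden by the fingers around (400,350). I'll shift to the right so the gauge falls in the free upper half, and take two views.

>>> {"op": "jog_arm", "data": {"targets": [[-45,15,0,0,0,0,0],[-45,15,0,0,0,0,0],[-45,15,0,0,0,0,0],[-45,15,0,0,0,0,0],[-45,15,0,0,0,0,0]]}}

```text
clock: 2.7
tool_pos: [575.6, -55.5, 231.3]
ee_rot: [0.0, 0.705, 0.709, 0.0]
ft_force: [0.8, 0.5, -0.3]
grip_width: 85.6
gripper_force: 0.0
```

>>> {"op": "jog_arm", "data": {"targets": [[-45,15,0,0,0,0,0],[-25,10,0,0,0,0,0],[0,0,0,0,0,0,0],[0,0,0,0,0,0,0],[0,0,0,0,0,0,0]]}}

```text
clock: 3.2
tool_pos: [600.0, -122.5, 231.3]
ee_rot: [-0.0, 0.706, 0.709, 0.0]
ft_force: [0.1, 0.5, 0.5]
grip_width: 85.3
gripper_force: 0.0
```

Run:
```python
from h import *
import pickle
c=cam("wrist","pics/w2.png");pickle.dump(c,open("w2.pkl","wb"))
```

>>> {"op": "jog_arm", "data": {"targets": [[-40,0,0,0,0,0,0],[-40,0,0,0,0,0,0],[0,0,0,0,0,0,0],[0,0,0,0,0,0,0],[0,0,0,0,0,0,0]]}}

```text
clock: 3.75
tool_pos: [600.6, -202.0, 231.5]
ee_rot: [-0.0, 0.706, 0.708, 0.0]
ft_force: [-1.1, 0.5, 0.1]
grip_width: 85.6
gripper_force: 0.0
```

Run:
```python
from h import *
import pickle
c=cam("wrist","pics/w3.png");pickle.dump(c,open("w3.pkl","wb"))
a=cv2.imread("pics/w2.png")[:300,120:520];b=cv2.imread("pics/w3.png")[:300,120:520]
cv2.imwrite("pics/w23.png",cv2.resize(np.vstack([a,b]),(400*1,600)))
cv2.imwrite("pics/w23.png",np.hstack([a,b]))
print(bot.get_obs()["tool_pos"])
```

```text
[ 600.65442151 -201.94209965  231.56262199]
```

View pics/w23.png

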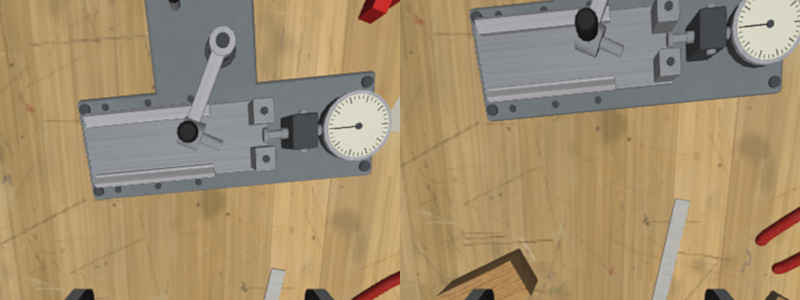

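The left half (view w2, +120 px) shows the knob top at (306,129), the hinge at (343,41), the dial at (479,126), and base corners near (200,103), (217,199), (493,172). The right half (w3, −280 px) shows the knob at about (306,20). Now I'll measure.

Run:
```python
from h import *
import pickle
w2=pickle.load(open("w2.pkl","rb"));w3=pickle.load(open("w3.pkl","rb"))
def edge_line(c,z,xr,frac):
    im=c["image"].astype(int); m=((im[:,:,0]-im[:,:,2])<22).astype(np.uint8)
    P=[]
    for u in range(*xr):
        col=np.nonzero(m[:frac,u])[0]
        # bottom edge: last masked row contiguous in base
        if len(col): P.append((u,col.max()+.5))
    P=np.array(P); k=np.abs(P[:,1]-np.median(P[:,1]))<40; P=P[k]
    vx,vy,x0,y0=cv2.fitLine(P.astype(np.float32),cv2.DIST_HUBER,0,.01,.01).ravel()
    a=onz(c,x0-100*vx,y0-100*vy,z);b=onz(c,x0+100*vx,y0+100*vy,z);d=(b-a)/np.linalg.norm(b-a)
    return a,d
def dial(c):
    im=c["image"].astype(int);m=((im.min(2)>170)&(im[:,:,0]-im[:,:,2]<70)).astype(np.uint8)*255
    m=cv2.morphologyEx(m,cv2.MORPH_CLOSE,np.ones((7,7)))
    cs,_=cv2.findContours(m[:,400:530][:200],0,1)
    k=max(cs,key=cv2.contourArea);e=cv2.fitEllipse(cv2.convexHull(k));return e[0][0]+400,e[0][1],e[1]
def knob(c,u,v,r=26):
    im=c["image"].astype(int);v0=max(0,v-r);m=(im.max(2)<60).astype(np.uint8)[v0:v+r,u-r:u+r]
    cs,_=cv2.findContours(m*255,0,1);k=max(cs,key=cv2.contourArea);x,y,w,h=cv2.boundingRect(k)
    (cx,cy),rr=cv2.minEnclosingCircle(k)
    return (x+u-r,y+v0,w,h),cx+u-r,cy+v0,rr
for n,c in(("w2",w2),("w3",w3)):
    print(n,"campos",np.round(c["pose"][:3,3] if hasattr(c["pose"],"shape") else 0,1))
    a,d=edge_line(c,12,(235,470),210 if n=="w2" else 130);print(" edge",np.round(a,1),"yaw",np.degrees(np.arctan2(d[1],d[0])))
    D=dial(c);print(" dial",D,onz(c,D[0],D[1],55))
    print(" knob",knob(c,306,129 if n=="w2" else 22))
D2,D3=dial(w2),dial(w3);print("dial tri",tri([ray(w2,*D2[:2]),ray(w3,*D3[:2])]))
cv2.imwrite("pics/k.png",np.hstack([cv2.resize(cv2.imread("pics/w2.png")[90:170,180:360],None,fx=4.4,fy=4.4,interpolation=2)[:,:400*1+400]]))
```

```text
w2 campos [599.  -55.8 372.8]
 edge [ 529.5 -113.6   12. ] yaw 5.630675366549657
 dial (487.47019958496094, 121.09940338134766, (64.01161193847656, 94.46369934082031)) [745.43208173 -40.09925662  55.        ]
 knob ((298, 121, 20, 22), 307.55555534362793, 131.22222137451172, 10.787036895751953)
w3 campos [ 599.5 -135.3  373. ]
 edge [ 525.8 -115.3   12. ] yaw 5.646599202195787
 dial (491.78861236572266, 25.872589111328125, (71.66951751708984, 72.02088928222656)) [739.88174567 -45.86178412  55.        ]
 knob ((295, 8, 23, 33), 306.0, 24.0, 16.278919219970703)
dial tri [752.32037547 -39.29875142  33.55379352]
```

View pics/k.png

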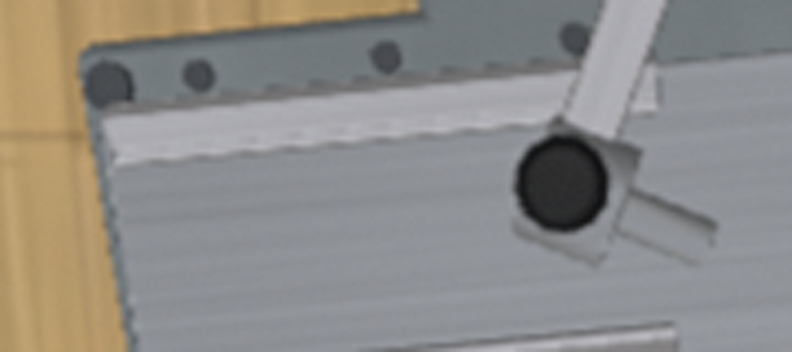

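Run:
```python
from h import *
import pickle
w2=pickle.load(open("w2.pkl","rb"));w3=pickle.load(open("w3.pkl","rb"))
k2=(307.7,131.8);k3=(306.3,19.8)
print("knob tri",tri([ray(w2,*k2),ray(w3,*k3)]),onz(w2,*k2,86),onz(w3,*k3,86))
im=w2["image"].astype(int);m=((im[:,:,0]-im[:,:,2])<22)
P=[(np.nonzero(m[v,185:240])[0].min()+185-.5,v) for v in range(115,192)]
vx,vy,x0,y0=cv2.fitLine(np.array(P,np.float32),cv2.DIST_HUBER,0,.01,.01).ravel()
L=onz(w2,x0,y0,12);L2=onz(w2,x0+50*vx,y0+50*vy,12)
print("left edge",L,"dir",np.degrees(np.arctan2(*(L2-L)[1::-1])))
yaw=np.radians(5.64);ex=np.array([np.cos(yaw),np.sin(yaw)]);ey=np.array([-ex[1],ex[0]])
E=np.array([525.8,-114.3])
G=(ex*(ex@L[:2]+136)+ey*(ey@E+50));print("gauge",G)
w=lambda x,y,z:np.r_[G+ex*x+ey*y,z]
for n,p in [("stopL tops",(30,31,55)),("stopL2",(30,10,55)),("stopR",(30,-31,55)),("dial",(121,0,55)),("hinge",(8,80,53)),("corner",(156,-50,12)),("postbase",(-58,140,12))]:
    print(n,np.round(proj(w2,w(*p)),1),np.round(proj(w3,w(*p)),1))
K=onz(w2,*k2,86)[:2]-G;print("knob in gauge",ex@K,ey@K,"r",np.hypot(ex@K-8,ey@K-80))
h=w(8,80,76);print("hinge world",h)
cv2.imwrite("pics/s.png",cv2.resize(cv2.imread("pics/w2.png")[20:190,320:520],None,fx=4,fy=3.5,interpolation=2)[:, :800])
```

```text
knob tri [589.78786022 -50.28919342  82.82541424] [589.92861841 -50.34976687  86.        ] [589.854531   -51.21968642  86.        ]
left edge [484.61576396 -69.9836854   12.        ] dir -84.36166849049867
gauge [619.775507   -54.77615254]
stopL tops [374.9  97. ] [378.8  -9.9]
stopL2 [376.2 122.7] [380.1  19.8]
stopR [378.4 170.2] [382.4  74.5]
dial [481.  124.4] [492.7  21.8]
hinge [344.9  36.8] [346.5 -79.1]
corner [495.1 173.6] [505.7  90.4]
postbase [263.4 -16.8] [ 259.  -126.4]
knob in gauge -29.267385856519866 7.338240520273391 r 81.6614311610345
hinge world [619.8745652  25.6227914  76.       ]
```

View pics/s.png

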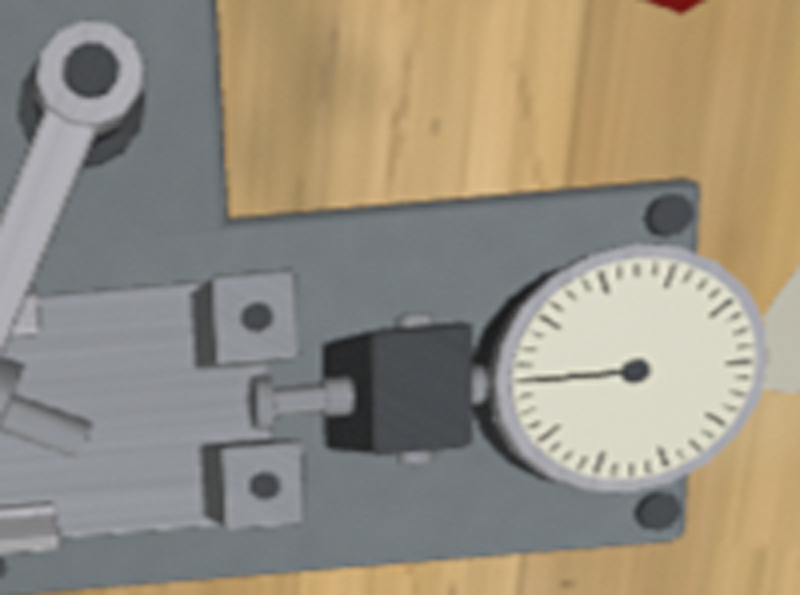

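Comparing predicted with seen stop, dial and hinge pixels gives these estimates:
- Gauge origin: about (617.9, −55.5), yaw 5.64°.
- Hinge: about (618, 25).
- Knob: (590, −50.5), top at z ≈ 83–86, so the arm stands at about 0.45 rad.

The knob has to swing about 100° clockwise. I'll grip it with the jaws tangential and follow the arc.

>>> {"op": "jog_arm", "data": {"targets": [[38,-2.4,0,0,0,0,0.5],[38,-2.4,0,0,0,0,0.5],[38,-2.4,0,0,0,0,0.5],[37.5,-2.4,0,0,0,0,0.5],[0,0,0,0,0,6.8,0.5]], "squeeze": 20}}

```text
clock: 4.3
tool_pos: [590.0, -46.1, 231.9]
ee_rot: [-0.001, 0.745, 0.667, 0.001]
ft_force: [-0.2, -1.4, -0.1]
grip_width: 42.7
gripper_force: 0.0
```

>>> {"op": "jog_arm", "data": {"targets": [[0,0,0,0,0,6.8,0.5],[0,0,0,0,0,6.8,0.5],[0,0,35,0,0,0,0.5],[0,0,35,0,0,0,0.5],[0,0,0,0,0,0,0.5]]}}

```text
clock: 4.8
tool_pos: [587.6, -50.2, 157.1]
ee_rot: [-0.003, 0.82, 0.572, -0.003]
ft_force: [-0.5, -0.1, -0.5]
grip_width: 42.9
gripper_force: 0.0
```

>>> {"op": "jog_arm", "data": {"targets": [[0,0,32,0,0,0,0.5],[0,0,32,0,0,0,0.5],[0,2,30,0,0,0,0.5],[0,0,0,0,0,0,0.5],[0,0,0,0,0,0,0.5]]}}

```text
clock: 5.3
tool_pos: [593.3, -52.5, 69.0]
ee_rot: [0.0, 0.82, 0.572, 0.001]
ft_force: [0.4, 0.3, 0.3]
grip_width: 42.7
gripper_force: 0.0
```

>>> {"op": "jog_arm", "data": {"targets": [[0,0,0,0,0,0,0.9],[0,0,0,0,0,0,0.9],[0,0,0,0,0,0,0.9],[0,0,0,0,0,0,0.9],[0,0,0,0,0,0,0.9]]}}

```text
clock: 5.8
tool_pos: [593.8, -52.9, 69.7]
ee_rot: [0.001, 0.821, 0.572, 0.001]
ft_force: [-0.9, 1.2, 6.1]
grip_width: 16.6
gripper_force: 19.5
```

Run:
```python
from h import *
print(np.round(toolR().as_matrix(),4),bot.get_obs()["tool_pos"])
h=np.array([618,24.9])
for p in ([618-28.1,-50.5],bot.get_obs()["tool_pos"][:2]): print(np.linalg.norm(p-h),np.degrees(np.arctan2(*(np.array(p)-h)[::-1])))
```

```text
[[ 3.465e-01  9.380e-01  4.000e-03]
 [ 9.380e-01 -3.465e-01 -6.000e-04]
 [ 9.000e-04  4.000e-03 -1.000e+00]] [593.78660517 -52.94467575  69.68407931]
80.46595553400209 -110.43937033894065
81.52350601017126 -107.27817734447642
```

>>> {"op": "jog_arm", "data": {"targets": [[0.8,-11.1,0,0,0,8,0.9],[0.8,-11.1,0,0,0,8,0.9],[0.8,-11.1,0,0,0,8,0.9],[0.8,-11.1,0,0,0,8,0.9],[0.8,-11.1,0,0,0,8,0.9]]}}

```text
clock: 6.3
tool_pos: [549.7, -18.7, 69.6]
ee_rot: [0.001, 0.967, 0.254, -0.001]
ft_force: [-9.9, -5.0, 13.9]
grip_width: 16.8
gripper_force: 20.4
```

>>> {"op": "jog_arm", "data": {"targets": [[0.8,-11.1,0,0,0,8,0.9],[0.8,-11.1,0,0,0,8,0.9],[0.8,-11.1,0,0,0,8,0.9],[0.8,-11.1,0,0,0,8,0.9],[0.8,-11.1,0,0,0,8,0.9]]}}

```text
clock: 6.8
tool_pos: [537.7, 37.0, 69.4]
ee_rot: [0.0, 0.996, -0.092, -0.004]
ft_force: [-17.4, 2.4, 22.6]
grip_width: 16.8
gripper_force: 21.1
```

Run:
```python
from h import *
p=bot.get_obs()["tool_pos"][:2];h=np.array([618,24.9]);M=toolR().as_matrix()
print(p,np.linalg.norm(p-h),np.degrees(np.arctan2(*(np.array(p)-h)[::-1])),"tool y",np.degrees(np.arctan2(M[1,1],M[0,1])),bot.get_obs()["joints"])
```

```text
[537.7012254   36.98784895] 81.20350542806065 171.43920715247194 tool y -100.59018864653828 [-7.33975759e-02  5.52897719e-01  1.68263025e+00 -3.27120241e-04
  9.13674210e-01  1.68243737e+00]
```

>>> {"op": "jog_arm", "data": {"targets": [[-0.4,-9.5,-2,0,0,7,0.9],[0.7,-9.8,-1,0,0,7,0.9],[0.4,-7,0,0,0,5,0.9],[0.1,-3,0,0,0,2,0.9],[0,0,0,0,0,0,0.9]]}}

```text
clock: 7.3
tool_pos: [547.4, 65.7, 69.8]
ee_rot: [0.0, 0.963, -0.27, -0.005]
ft_force: [-10.8, 6.3, 1.9]
grip_width: 16.8
gripper_force: 20.6
```

Run:
```python
from h import *
p=bot.get_obs()["tool_pos"][:2];h=np.array([618,24.9]);M=toolR().as_matrix()
a=np.degrees(np.arctan2(*(np.array(p)-h)[::-1]));print(p,np.linalg.norm(p-h),a,"theta",np.radians(180+90+5.64-a)-np.pi*0, "tool y",np.degrees(np.arctan2(M[1,1],M[0,1])))
```

```text
[547.36751847  65.68495838] 81.56200265993706 149.9967901640879 theta 2.19288769441079 tool y -121.3026006578386
```

>>> {"op": "jog_arm", "data": {"targets": [[0,0,0,0,0,0,0.6],[0,0,0,0,0,0,0.6],[0,0,0,0,0,0,0.6],[0,0,-40,0,0,0,0.6],[0,0,-40,0,0,0,0.6]]}}

```text
clock: 7.8
tool_pos: [551.1, 63.3, 150.7]
ee_rot: [0.0, 0.963, -0.27, -0.001]
ft_force: [1.1, -0.9, -0.3]
grip_width: 34.1
gripper_force: 0.0
```

>>> {"op": "jog_arm", "data": {"targets": [[0,0,-40,0,0,0,0],[0,0,-40,0,0,-8.5,0],[0,0,0,0,0,-8.5,0],[0,0,0,0,0,-8.5,0],[0,0,0,0,0,-8.5,0]]}}

```text
clock: 8.3
tool_pos: [551.9, 63.4, 231.2]
ee_rot: [0.0, 1.0, 0.027, 0.001]
ft_force: [-0.6, 0.1, 0.8]
grip_width: 85.6
gripper_force: 0.0
```

>>> {"op": "jog_arm", "data": {"targets": [[0,0,0,0,0,-8.5,0],[0,0,0,0,0,-8.5,0],[0,0,0,0,0,-8.5,0],[0,0,0,0,0,-8.5,0],[0,0,0,0,0,-8.5,0]]}}

```text
clock: 8.8
tool_pos: [551.8, 63.3, 230.7]
ee_rot: [0.0, 0.922, 0.387, 0.0]
ft_force: [0.1, 0.3, -1.2]
grip_width: 85.6
gripper_force: 0.0
```

>>> {"op": "jog_arm", "data": {"targets": [[7.5,-38,0,0,0,0,0],[7.5,-38,0,0,0,0,0],[7.5,-38,0,0,0,0,0],[7.5,-38,0,0,0,0,0],[7.5,-38,0,0,0,0,0]]}}

```text
clock: 9.3
tool_pos: [442.5, 225.0, 230.9]
ee_rot: [0.0, 0.923, 0.384, 0.001]
ft_force: [-0.3, 0.2, 0.1]
grip_width: 85.1
gripper_force: 0.0
```

>>> {"op": "jog_arm", "data": {"targets": [[7.5,-38,0,0,0,0,0],[0,0,0,0,0,0,0],[0,0,0,0,0,0,0],[0,0,0,0,0,0,0],[0,0,0,0,0,0,0]]}}

```text
clock: 9.8
tool_pos: [422.2, 255.2, 230.3]
ee_rot: [0.0, 0.923, 0.384, 0.0]
ft_force: [-0.1, 0.0, 0.1]
grip_width: 85.6
gripper_force: 0.0
```

Run:
```python
from h import *
import pickle
c=cam("wrist");pickle.dump(c,open("w4.pkl","wb"));t=cam("top");s=cam("scene")
print(bot.get_obs()["tool_pos"],np.round(toolR().as_matrix(),3))
f=lambda im,k:cv2.resize(im,None,fx=k,fy=k,interpolation=2)
a=c["image"][:300,100:540]
b=f(t["image"][210:285,330:415],4)
b=cv2.resize(b,(340,300))
cv2.imwrite("pics/w4.png",np.hstack([a,b])[:,:,::-1])
```

```text
[421.8766562  255.46029312 230.24050146] [[ 0.705  0.709 -0.   ]
 [ 0.709 -0.705 -0.   ]
 [-0.     0.    -1.   ]]
```

View pics/w4.png

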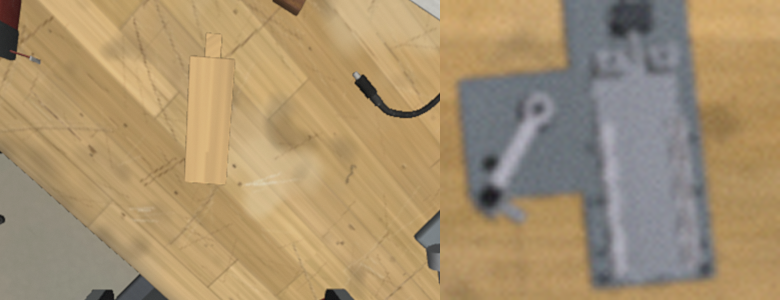

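The arm now lies at its rest post (right half). In w4 (+100 px) the rail's shoulder corners are (290,57) and (335,58), its rear corners (286,184) and (326,184), with the tenon up at (314,45). I'll take a second view for height.

>>> {"op": "jog_arm", "data": {"targets": [[20,0,0,0,0,0,0],[20,0,0,0,0,0,0],[20,0,0,0,0,0,0],[0,0,0,0,0,0,0],[0,0,0,0,0,0,0]]}}

```text
clock: 10.45
tool_pos: [463.5, 298.3, 229.8]
ee_rot: [0.0, 0.923, 0.384, -0.001]
ft_force: [0.1, -0.8, -0.2]
grip_width: 85.2
gripper_force: 0.0
```

Run:
```python
from h import *
import pickle
c4=pickle.load(open("w4.pkl","rb"));c5=cam("wrist");pickle.dump(c5,open("w5.pkl","wb"))
def cuts(c,v,u):
    g=cv2.GaussianBlur(cv2.cvtColor(c["image"],cv2.COLOR_RGB2GRAY),(3,3),0).astype(float)
    return g
f=lambda im:cv2.resize(im,(400,560),interpolation=2)
a=c4["image"][20:210,265:365];b=c5["image"][80:270,265:365]
cv2.imwrite("pics/w45.png",np.hstack([f(a),f(b)])[:,:,::-1]);print(bot.get_obs()["tool_pos"])
```

```text
[463.19531497 298.12364683 229.97901491]
```

View pics/w45.png

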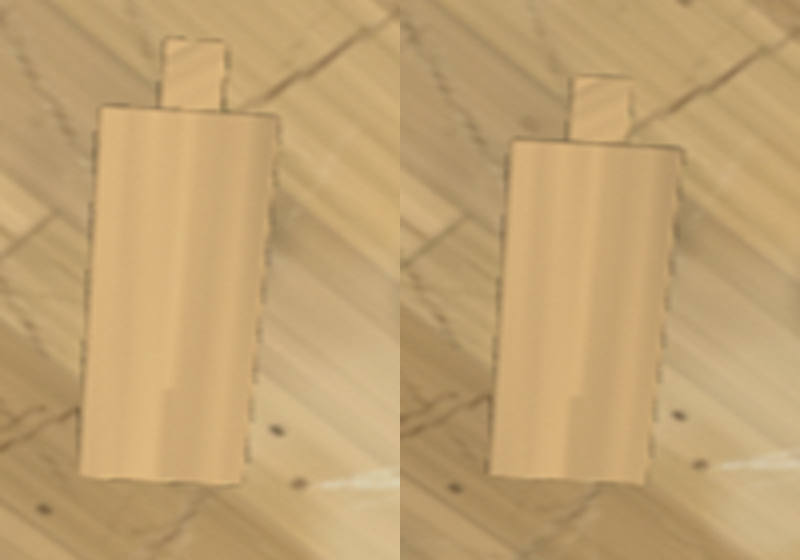

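Run:
```python
from h import *
import pickle
c4=pickle.load(open("w4.pkl","rb"));c5=pickle.load(open("w5.pkl","rb"))
A=[(290,56),(334.25,58.7),(325.75,184.2),(285,180.8)];B=[(292.75,127.5),(335.5,130.6),(326.75,243.9),(287.5,240.8)]
T=[tri([ray(c4,*a),ray(c5,*b)]) for a,b in zip(A,B)];print("tri z",[round(t[2],1) for t in T])
M=toolR().as_matrix();p=np.array(bot.get_obs()["tool_pos"])
for c,P in((c4,A),(c5,B)):
    W=np.array([onz(c,*q,40) for q in P]);f=(W[0]+W[1])/2;r=(W[2]+W[3])/2;d=f-r
    ctr=(f+r)/2
    print("ctr",ctr,"len",np.linalg.norm(d),"wid",np.linalg.norm(W[0]-W[1]),np.linalg.norm(W[2]-W[3]),"yaw",np.degrees(np.arctan2(d[1],d[0])),"sideyaw",[np.degrees(np.arctan2(*(W[i]-W[j])[1::-1])) for i,j in((0,3),(1,2))])
    print("tool shift",M.T@(ctr-p),"toolx yaw",np.degrees(np.arctan2(M[1,0],M[0,0])))
```

```text
tri z [np.float64(40.0), np.float64(43.0), np.float64(39.7), np.float64(40.0)]
ctr [472.23960042 318.89525591  40.        ] len 108.49473405440398 wid 38.483501005421665 38.88269890483726 yaw 41.459507968091756 sideyaw [np.float64(41.354953188825654), np.float64(41.56303708737025)]
tool shift [ 21.32468499  -8.15390885 189.95803886] toolx yaw 45.203852542906816
ctr [472.21902158 318.74198254  40.        ] len 108.22063807248168 wid 39.09824572910435 39.19403148290646 yaw 41.333036401905886 sideyaw [np.float64(41.30864220427977), np.float64(41.357316936987516)]
tool shift [ 21.20141994  -8.06051757 189.9581454 ] toolx yaw 45.203852542906816
```

>>> {"op": "jog_arm", "data": {"targets": [[21.3,-8.1,40,0,0,0,0],[0,0,40,0,0,3.8,0],[0,0,40,0,0,0,0],[0,0,40,0,0,0,0],[0,0,30,0,0,0,0]]}}

```text
clock: 11.0
tool_pos: [471.5, 318.5, 38.3]
ee_rot: [0.0, 0.935, 0.354, -0.001]
ft_force: [0.6, 0.4, 0.7]
grip_width: 85.4
gripper_force: 0.0
```

>>> {"op": "jog_arm", "data": {"targets": [[0,0,15,0,0,0,0],[0,0,8,0,0,0,0],[0,0,0,0,0,0,0],[0,0,0,0,0,0,0],[0,0,0,0,0,0,0]]}}

```text
clock: 11.5
tool_pos: [473.6, 319.9, 18.7]
ee_rot: [-0.0, 0.935, 0.354, 0.001]
ft_force: [-0.2, 0.4, 0.1]
grip_width: 85.6
gripper_force: 0.0
```

Run:
```python
from h import *
M=toolR().as_matrix();p=np.array(bot.get_obs()["tool_pos"]);print(M.T@(np.array([472.2,318.8,17])-p),np.degrees(np.arctan2(M[1,0],M[0,0])),M[2])
```

```text
[-1.83728286 -0.09525838  1.69431861] 41.423148785512076 [ 2.50116229e-03  6.33448049e-04 -9.99996671e-01]
```

>>> {"op": "jog_arm", "data": {"targets": [[-1.8,0,1.5,0,0,0,0.8],[0,0,0,0,0,0,0.8],[0,0,0,0,0,0,0.8],[0,0,0,0,0,0,0.8],[0,0,0,0,0,0,0.8]], "squeeze": 60}}

```text
clock: 12.0
tool_pos: [471.8, 318.6, 16.2]
ee_rot: [-0.0, 0.935, 0.354, 0.0]
ft_force: [-0.6, -1.1, 3.6]
grip_width: 39.1
gripper_force: 62.0
```

>>> {"op": "jog_arm", "data": {"targets": [[0,0,0,0,0,0,0.8],[0,0,-20,0,0,0,0.8],[0,0,-30,0,0,0,0.8],[0,0,-40,0,0,0,0.8],[0,0,-20,0,0,0,0.8]]}}

```text
clock: 12.5
tool_pos: [472.4, 318.9, 128.5]
ee_rot: [-0.0, 0.935, 0.354, 0.002]
ft_force: [0.6, 0.6, -1.4]
grip_width: 38.8
gripper_force: 61.3
```

Run:
```python
from h import *
o=bot.get_obs();M=toolR().as_matrix();p=np.array(o["tool_pos"]);print(p,o["grip_width"],o["gripper_force"],np.degrees(np.arctan2(M[1,0],M[0,0])),o["joints"])
G=np.array([617.9,-55.5]);y=np.radians(5.64);ex=np.array([np.cos(y),np.sin(y),0]);t=np.r_[G,0]+ex*-60
t[2]=100;print("target",t,"shift in tool now",M.T@(t-p))
```

```text
[472.369649   318.90244434 128.50044429] 38.75903699020577 61.32757902145386 41.42728319068504 [4.59338077e-01 5.19252806e-01 1.54378491e+00 7.10227526e-05
 1.07522166e+00 1.30705955e+00]
target [558.1904581  -61.39666054 100.        ] shift in tool now [-187.37521455  341.90908      28.17100913]
```

>>> {"op": "jog_arm", "data": {"targets": [[-23.4,42.7,0,0,0,0,0.8],[-23.4,42.7,0,0,0,0,0.8],[-23.4,42.7,0,0,0,0,0.8],[-23.4,42.7,0,0,0,0,0.8],[-23.4,42.7,0,0,0,0,0.8]]}}

```text
clock: 13.0
tool_pos: [524.9, 79.1, 125.5]
ee_rot: [-0.0, 0.935, 0.354, -0.0]
ft_force: [1.2, 0.1, -0.7]
grip_width: 38.6
gripper_force: 61.4
```

>>> {"op": "jog_arm", "data": {"targets": [[-23.4,42.7,0,0,0,0,0.8],[-23.4,42.7,0,0,0,0,0.8],[-23.4,42.7,0,0,0,0,0.8],[0,0,0,0,0,7.15,0.8],[0,0,0,0,0,7.15,0.8]]}}

```text
clock: 13.5
tool_pos: [556.9, -63.4, 125.0]
ee_rot: [-0.0, 0.973, 0.231, -0.001]
ft_force: [-0.5, 0.3, -0.5]
grip_width: 38.7
gripper_force: 61.2
```

>>> {"op": "jog_arm", "data": {"targets": [[0,0,0,0,0,7.15,0.8],[0,0,0,0,0,7.15,0.8],[0,0,0,0,0,7.15,0.8],[0,0,0,0,0,0,0.8],[0,0,0,0,0,0,0.8]]}}

```text
clock: 14.0
tool_pos: [556.9, -61.5, 125.4]
ee_rot: [-0.0, 0.999, 0.051, -0.0]
ft_force: [-0.3, -0.5, -0.3]
grip_width: 39.3
gripper_force: 61.2
```

```bash
cat > st.py <<'E'
from h import *
o=bot.get_obs();M=toolR().as_matrix();p=np.array(o["tool_pos"])
G=np.array([617.9,-55.5,0]);y=np.radians(5.64);Rg=np.array([[np.cos(y),-np.sin(y),0],[np.sin(y),np.cos(y),0],[0,0,1]])
print("clock",o["clock"],"tcp in gauge",np.round(Rg.T@(p-G),2),"toolyaw-gauge deg",round(np.degrees(np.arctan2(M[1,0],M[0,0]))-5.64,2),"zaxis",np.round(M[:,2],4),"F gauge",np.round(Rg.T@np.array(o["ft_force"]),1),"T",np.round(o["torque"],2),"grip",o["grip_width"],o["gripper_force"])
E
cat > st_run.sh <<'E'
python3 st.py
E
python3 st.py
python3 - <<'E'
from h import *
import pickle
c=cam("wrist");pickle.dump(c,open("w6.pkl","wb"))
t=cam("top");s=cam("scene")
f=lambda im:cv2.resize(im,(400,300),interpolation=2)
cv2.imwrite("pics/w6.png",np.vstack([np.hstack([f(c["image"]),f(t["image"][190:300,320:430])]),np.hstack([f(s["image"][215:305,330:450]),f(c["image"][240:480,160:480])])])[:,:,::-1])
E
```

```text
clock 14.0 tcp in gauge [-6.1270e+01  6.0000e-02  1.2543e+02] toolyaw-gauge deg 0.23 zaxis [-7.e-04  3.e-04 -1.e+00] F gauge [-0.3 -0.5 -0.3] T [-0.08  0.03  0.06] grip 39.272630005497525 61.16659998893738
```

View pics/w6.png

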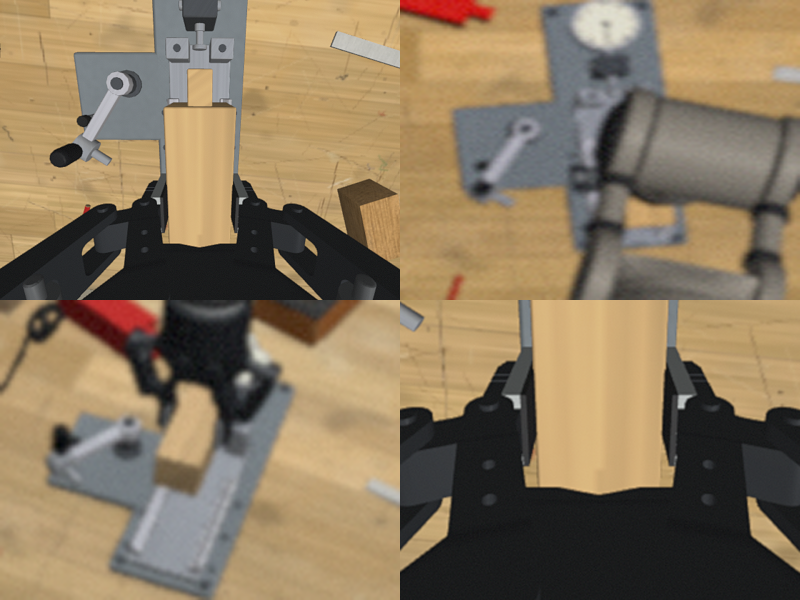

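The rail is held straight above the channel. Its tenon at (199,88) lines up with the throat and plunger at (200,45), and the arm is still at its rest. Lowering it now.

>>> {"op": "jog_arm", "data": {"targets": [[0,0,30,0,0,0.2,0.8],[0,0,25,0,0,0,0.8],[0,0,15,0,0,0,0.8],[0,0,5,0,0,0,0.8],[0,0,0,0,0,0,0.8]]}}

```text
clock: 14.65
tool_pos: [556.9, -61.5, 50.4]
ee_rot: [-0.0, 0.999, 0.048, -0.001]
ft_force: [0.3, 0.6, -1.2]
grip_width: 38.9
gripper_force: 61.3
```

```bash
python3 st.py
```

```text
clock 14.65 tcp in gauge [-6.126e+01  4.000e-02  5.037e+01] toolyaw-gauge deg -0.12 zaxis [-1.1e-03  4.0e-04 -1.0e+00] F gauge [ 0.3  0.6 -1.2] T [-0.04 -0.05 -0.01] grip 38.946491689781496 61.3006854057312
```

>>> {"op": "jog_arm", "data": {"targets": [[0,0,3,0,0,0,0.8],[0,0,3,0,0,0,0.8],[0,0,2,0,0,0,0.8],[0,0,1,0,0,0,0.8],[0,0,0,0,0,0,0.8]]}}

```text
clock: 15.15
tool_pos: [557.2, -61.6, 41.8]
ee_rot: [-0.0, 0.999, 0.048, 0.0]
ft_force: [0.2, -0.6, -0.8]
grip_width: 39.0
gripper_force: 61.3
```

```bash
python3 st.py
```

```text
clock 15.15 tcp in gauge [-61.02  -0.07  41.85] toolyaw-gauge deg -0.16 zaxis [ 1.e-04  1.e-04 -1.e+00] F gauge [ 0.1 -0.6 -0.8] T [ 0.02 -0.   -0.01] grip 38.983557068566064 61.301389932632446
```

>>> {"op": "jog_arm", "data": {"targets": [[0,0,2,0,0,0,0.8],[0,0,1.5,0,0,0,0.8],[0,0,1,0,0,0,0.8],[0,0,0.5,0,0,0,0.8],[0,0,0,0,0,0,0.8]]}}

```text
clock: 15.65
tool_pos: [557.1, -61.5, 36.7]
ee_rot: [-0.0, 0.999, 0.048, -0.0]
ft_force: [0.3, 0.3, -1.0]
grip_width: 38.8
gripper_force: 61.3
```

```bash
python3 st.py
```

```text
clock 15.65 tcp in gauge [-6.107e+01 -4.000e-02  3.668e+01] toolyaw-gauge deg -0.17 zaxis [-1.e-04  1.e-04 -1.e+00] F gauge [ 0.4  0.3 -1. ] T [-0.02  0.02  0.02] grip 38.7661258597846 61.30102872848511
```

>>> {"op": "jog_arm", "data": {"targets": [[0,0,0.4,0,0,0,0.8],[0,0,0.3,0,0,0,0.8],[0,0,0.2,0,0,0,0.8],[0,0,0,0,0,0,0.8],[0,0,0,0,0,0,0.8]]}}

```text
clock: 16.15
tool_pos: [557.4, -61.6, 36.2]
ee_rot: [0.0, 0.999, 0.048, 0.0]
ft_force: [-1.1, -0.1, 3.5]
grip_width: 39.0
gripper_force: 61.8
```

```bash
python3 st.py
```

```text
clock 16.15 tcp in gauge [-60.85  -0.11  36.23] toolyaw-gauge deg -0.17 zaxis [ 6.e-04 -0.e+00 -1.e+00] F gauge [-1.1  0.   3.5] T [0.01 0.13 0.04] grip 39.00454480343841 61.819621324539185
```

>>> {"op": "jog_arm", "data": {"targets": [[4,0,0,0,0,0,0.8],[5,0,0,0,0,0,0.8],[5,0,0,0,0,0,0.8],[5,0,0,0,0,0,0.8],[3,0,0,0,0,0,0.8]]}}

```text
clock: 16.65
tool_pos: [580.0, -59.5, 36.2]
ee_rot: [0.0, 0.999, 0.048, 0.0]
ft_force: [-1.9, -0.7, 6.2]
grip_width: 38.9
gripper_force: 62.2
```

```bash
python3 st.py
```

```text
clock 16.65 tcp in gauge [-38.12  -0.24  36.24] toolyaw-gauge deg -0.16 zaxis [ 9.e-04 -1.e-04 -1.e+00] F gauge [-2.  -0.5  6.2] T [0.09 0.3  0.03] grip 38.87605872529137 62.229766845703125
```

>>> {"op": "jog_arm", "data": {"targets": [[2,0,0,0,0,0,0.8],[2,0,0,0,0,0,0.8],[2,0,0,0,0,0,0.8],[1,0,0,0,0,0,0.8],[0,0,0,0,0,0,0.8]]}}

```text
clock: 17.15
tool_pos: [585.4, -58.9, 36.2]
ee_rot: [0.0, 0.999, 0.048, -0.001]
ft_force: [-5.8, -1.3, 8.9]
grip_width: 38.9
gripper_force: 62.6
```

```bash
python3 st.py
```

```text
clock 17.15 tcp in gauge [-32.65  -0.21  36.23] toolyaw-gauge deg -0.15 zaxis [-1.9e-03 -1.0e-04 -1.0e+00] F gauge [-5.9 -0.7  8.9] T [-0.1   0.86 -0.03] grip 38.941460900018235 62.583478689193726
```

>>> {"op": "jog_arm", "data": {"targets": [[1,0,0,0,0,0,0.8],[1,0,0,0,0,0,0.8],[1,0,0,0,0,0,0.8],[1,0,0,0,0,0,0.8],[0.5,0,0,0,0,0,0.8]]}}

```text
clock: 17.65
tool_pos: [589.3, -58.5, 36.2]
ee_rot: [-0.0, 0.999, 0.048, -0.002]
ft_force: [-9.3, -1.5, 11.7]
grip_width: 39.1
gripper_force: 62.8
```

```bash
python3 st.py
```

```text
clock 17.65 tcp in gauge [-28.81  -0.19  36.21] toolyaw-gauge deg -0.15 zaxis [-3.3e-03 -1.0e-04 -1.0e+00] F gauge [-9.4 -0.6 11.7] T [-0.19  1.24 -0.03] grip 39.05102172631303 62.76892304420471
```

>>> {"op": "jog_arm", "data": {"targets": [[0.5,0,0,0,0,0,0.8],[0.5,0,0,0,0,0,0.8],[0.5,0,0,0,0,0,0.8],[0,0,0,0,0,0,0.8],[0,0,0,0,0,0,0.8]]}}

```text
clock: 18.15
tool_pos: [590.6, -58.4, 36.2]
ee_rot: [-0.0, 0.999, 0.048, -0.002]
ft_force: [-8.9, -2.0, 11.0]
grip_width: 39.0
gripper_force: 62.8
```

```bash
python3 st.py
```

```text
clock 18.15 tcp in gauge [-27.42  -0.19  36.2 ] toolyaw-gauge deg -0.15 zaxis [-3.5e-03 -1.0e-04 -1.0e+00] F gauge [-9.1 -1.1 11. ] T [-0.18  1.24  0.  ] grip 38.971326668215085 62.79476523399353
```

>>> {"op": "jog_arm", "data": {"targets": [[0.5,0,0,0,0,0,0.8],[0.5,0,0,0,0,0,0.8],[0.5,0,0,0,0,0,0.8],[0,0,0,0,0,0,0.8],[0,0,0,0,0,0,0.8]]}}

```text
clock: 18.65
tool_pos: [591.9, -58.3, 36.2]
ee_rot: [-0.0, 0.999, 0.048, -0.002]
ft_force: [-10.7, -1.5, 11.0]
grip_width: 38.9
gripper_force: 62.9
```

```bash
python3 st.py
```

```text
clock 18.65 tcp in gauge [-26.13  -0.19  36.2 ] toolyaw-gauge deg -0.15 zaxis [-3.9e-03 -1.0e-04 -1.0e+00] F gauge [-10.8  -0.5  11. ] T [-0.22  1.28 -0.07] grip 38.91259742069016 62.870482206344604
```

>>> {"op": "jog_arm", "data": {"targets": [[0.5,0,0,0,0,0,0.8],[0.3,0,0,0,0,0,0.8],[0.2,0,0,0,0,0,0.8],[0,0,0,0,0,0,0.8],[0,0,0,0,0,0,0.8]]}}

```text
clock: 19.15
tool_pos: [591.9, -58.3, 36.2]
ee_rot: [-0.0, 0.999, 0.048, -0.003]
ft_force: [-13.7, -3.3, 14.0]
grip_width: 38.7
gripper_force: 63.2
```

```bash
python3 st.py
```

```text
clock 19.15 tcp in gauge [-26.15  -0.18  36.21] toolyaw-gauge deg -0.15 zaxis [-6.1e-03 -1.0e-04 -1.0e+00] F gauge [-13.9  -2.   14. ] T [-0.37  1.78 -0.06] grip 38.693992959949746 63.19300889968872
```

>>> {"op": "jog_arm", "data": {"targets": [[0.5,0,0,0,0,0,0.8],[0.5,0,0,0,0,0,0.8],[0.5,0,0,0,0,0,0.8],[0,0,0,0,0,0,0.8],[0,0,0,0,0,0,0.8]]}}

```text
clock: 19.65
tool_pos: [592.0, -58.3, 36.1]
ee_rot: [-0.0, 0.999, 0.048, -0.005]
ft_force: [-18.3, -3.6, 17.4]
grip_width: 39.0
gripper_force: 63.8
```

```bash
python3 st.py
python3 - <<'E'
from h import *
c=cam("wrist");f=lambda im:cv2.resize(im,(400,300),interpolation=2)
cv2.imwrite("pics/w7.png",np.hstack([f(c["image"]),f(c["image"][0:210,180:460])])[:,:,::-1])
E
```

```text
clock 19.65 tcp in gauge [-26.06  -0.2   36.15] toolyaw-gauge deg -0.12 zaxis [-9.3e-03 -2.0e-04 -1.0e+00] F gauge [-18.5  -1.8  17.4] T [-0.51  2.57  0.12] grip 39.032224406306035 63.790844678878784
```

View pics/w7.png

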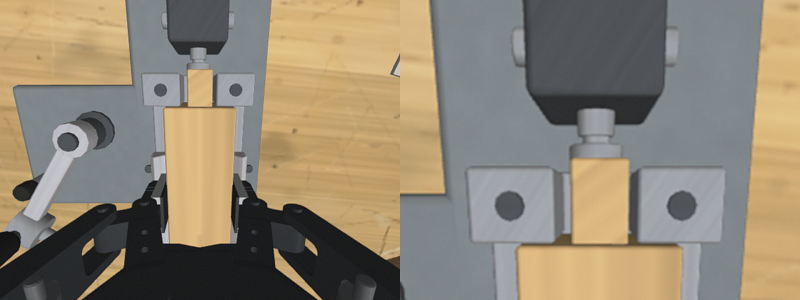

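The tenon sits in the throat on the plunger, and the shoulders meet the stop faces at crop row 240. The push is about 18 N, roughly 8 N of it on the stop. Handing in.

```bash
python3 -c "
from bench import bot
print(bot.finish_job())"
```

```text
the job is handed in; nothing more can be done
None
```

The job is handed in, with no verdict returned: the setting arm is at its rest (about 2.19 rad) and the rail is held tenon-first against the stop, with an estimated 8 N on the stop; I viewed 11 pictures, one over the limit of 10.

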